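# Third hand at the battery jig

## Robot

A 6-joint arm with a two-finger parallel gripper is mounted at the origin on the work surface. World frame = base frame: x ahead of the robot, y to its left, z up, the work surface at z = 0. Lengths are in m, angles in degrees, forces in N, time in s.
With the tool pointing down it reaches from about 0.25 to 0.725 m from the base axis. Payload 9.7 kg.
Tool frame: the origin (TCP) lies midway between the tips of the shut fingers; the grasp point (between the pads) lies 19 mm behind it (bot.hold_point_z is the distance from the TCP to the grasp point, in m); z points along the fingers, y is the line along which they close (so a half turn about z gives the same grasp; the last joint's range is limited). The gripper opens to 85 mm and grips with 20 to 120 N. Pads are 22 mm wide; open, the fingers measure 114 mm over their backs; the gripper's body (76 mm by 85 mm) begins 54 mm behind the grasp point. The pads swing forward as they close: fully open they stand 13 mm farther back than shut.
Start: joints at [68.87, 4.979, 10.078, 95.1, 0, 90], TCP at [0.198, 0.513, 0.231] pointing down, gripper open.
Joint ranges: [-179.16, 179.16], [-48.56, 103.87], [-65.8, 70.77], [-126.05, 130.52], [-82.76, 87.17], [-180, 180]. Speed limits (degrees/s): [127.2, 127.2, 147.25, 180, 180, 180].

## Interface

Orientations are given as [roll, pitch, yaw] about the fixed x, y, z axes, in that order (R = Rz(yaw) Ry(pitch) Rx(roll)).
In Python, from workcell import bot gives the robot as it stands.
- The arm moves only by the tool play_rows, never from a script. Its argument "steps" is a list that holds one entry, the list of rows, each a list of 4 numbers: the shift along the tool's x, y, z in m, then the turn about the tool's z in rad. In form: [[[tx, ty, tz, yaw], ...]]. A call has exactly 5 rows; each row shifts and turns the commanded pose from where the row before left it, along the tool's axes as they then stand; what a row does not reach is not made up. A row lasts 1/12 s, in which the tool goes at most 41.7 mm and 7.16 degrees, less where a joint would pass 70% of its speed; a pose out of reach is approached as far as the arm can. A call is refused whole if a number of a shift passes 0.0417 or a number of a turn 0.125, either way. A call with a gripper value outside its range is refused whole. "gripper" is the finger opening in m, from 0 to 0.0854, set as the call begins (left out, the last holds). The fingers move at their own pace and stop on an object; "squeeze" is the grip in N (left out, the last holds). Time passes only in rows, so rows that do not move let the fingers close, or fill a call up. It gives the time, the measured TCP pose, the force, the opening and the grip force at its end, in the units of the state.
- bot.get_obs(): the state, without advancing time (a new reading comes with each control period).
- bot.camera(name): name is "scene" or "top" or "wrist"; returns a dict with "img" (384x512x3 uint8, blue, green, red), "vfov" (degrees; the focal length in pixels is half the picture's height over the tangent of half this angle, whatever the lens; pixels are square), "cx", "cy" (the principal point, pixels), "xyz" and "attitude" of the camera in the world. Camera axes: x right, y down, z forward; pixel columns grow to the right and rows downward; lengths in m; the calibration is good to about 2 mm. A picture is of the moment at which its call begins. There is no depth.
- bot.job_done(): hands the job in; it is judged then, once.
The state is a dict: "time": time; "q": joint angles; "qd": joint speeds; "joint_efforts": joint torques, N m; "ee_pos": TCP position; "tcp_rot": TCP orientation; "wrist_force": force on the tool from outside, world axes, zero at the start; "torque": the same for the moment, N m; "opening": finger opening in m; "grasp_force": force on a finger pad.
Only numpy, scipy, OpenCV 4.12 (cv2) and the standard library are available. Lean on these libraries where they do the work, as an engineer would, in place of code of your own. Each camera call takes 0.05 s, during which the arm holds its last target. There are 200 camera calls.

## Task

Stand the long battery module in the jig, flat on the base plate between the two guide rails with one end towards the black sprung stop, then press it squarely against the stop until the stop is pushed back about half its travel. Keep that push steady for a few seconds, so that I can bolt the module down, and finish with the arm still holding it pressed there; never drive the stop all the way in. Leave the short module and the other things on the bench where they are.

Things in the scene. Friction and masses are not known exactly. Their poses are not given: they have to be found in the camera images.
- long_module: Long battery module, a rigid block 105 (x) x 42 (y) x 70 mm (z) of 2 x 5 upright green cells between black holders, 0.34 to 0.62 kg. It stands upright loose on the bench, on one side of the jig (left or right). Origin: centre of its underside; z up, x along its 105 mm length. Both ends are alike. Its flat 42 mm width is graspable from above.
- short_module: Short battery module, same look, width and height but 2 x 3 cells and only 63 mm long. Leave it alone. Stands on the other side of the jig. Origin: centre of its underside, x along its length.
- jig: Jig fixed to the bench. Origin: bench level, under the channel's centre line; x along the channel TOWARDS the stop, y across, z up. Aluminium plate 12 mm thick, x -130 to +150 mm, 120 wide. Two steel rails, 10 mm high above the plate, 8 wide, x -120 to +30 mm, leave a 52 mm wide channel (y -26 to +26). Behind the stop a bracket at x 90 to 118 mm, 90 wide, 64 high over the bench.
- stop_face (a point): Centre of the flat face of the sprung stop that the module's end is pressed against; it faces the jig's -x. The stop is a black plate 50 mm wide, 48 mm high (from 13 to 61 mm above the bench), 10 mm thick. With the stop untouched this point lies at jig x = +45 mm, y = 0, 37 mm above the bench; it moves with the stop.
- stop (a joint): How far the stop is pushed back along the jig's +x, in m: 0 untouched (it springs back by itself), 0.020 fully in. A spring of 1 N per mm resists: half travel, 0.010, takes about 10 N. While pressing, sliding friction of the module on the plate adds a few N to the push on the arm.
- tape_roll: Bystander: grey roll of tape lying flat, 100 mm across, 48 mm high, on the far left of the bench. Origin: centre of its underside.
- screwdriver: Bystander: screwdriver lying on the far right of the bench. Origin: on the bench under its middle.
- flask: Bystander: steel drinking flask, 68 mm across, 240 mm high, standing at the right. Origin: centre of its underside.
There are look-alikes about, which are no part of the job. Leave any yellow look-alike of the long_module alone.

How it is judged:
By the outcome, as a careful person would: the job done as asked, in the order asked, and still so for the second after the job is handed in, while the arm keeps its last pose, push and grip.
It also fails if it takes over 48 s, if anything falls off the work surface, if the arm or the gripper's body presses on something with over 40 N, if the wrist force passes 120 N, or if a joint passes its speed limit or range.

## Working session

There is one attempt and no reset: what is moved stays moved. The work goes in short steps, Python scripts to look and compute and a tool call to move; the robot and the scene stay as the last step left them, time stands still between calls to the robot, and variables do not carry over. Pictures are saved under pics/ and viewed, at most 10 in all, crops included, and the job is handed in when it is done.

Besides the shell and the picture viewer there is one more tool, called by a JSON object that holds its "api" and its "payload", one argument or row to a line. play_rows: Moves the arm, as the interface text tells. Its arguments: {"type":"object","properties":{"steps":{"type":"array","items":{"type":"array","items":{"type":"array","items":{"type":"number"}}}},"gripper":{"type":"number"},"squeeze":{"type":"number"}},"required":["steps"]}

```bash
mkdir -p pics; ls
python3 - <<'E'
from workcell import bot
import cv2
for n in ("scene","top"):
    c=bot.camera(n); cv2.imwrite(f"pics/{n}0.png",c["img"]); print(n,c["vfov"],c["cx"],c["cy"],c["xyz"],c["attitude"])
print(bot.get_obs(), bot.hold_point_z)
E
```

```text
pics
scene 47.48280405626352 249.41429167164722 189.88958912435444 [ 1.17215123 -0.37509782  1.12243914] [-148.06435032    0.27936505   60.5738511 ]
top 47.24760298203818 256.0828333236029 194.02000510206426 [ 0.29137941 -0.06537693  1.47252348] [-168.39229617    0.17031125  -90.09929629]
{'time': 0.1, 'q': array([6.88698362e+01, 5.00903147e+00, 1.00385436e+01, 9.50996367e+01,
       3.26059008e-04, 9.00003403e+01]), 'qd': array([ 0.09990936, -0.11510809,  0.00129116,  0.00811356,  0.05420947,
        0.08534596]), 'joint_efforts': array([-1.07257889e-03, -5.21559298e+01,  4.65653551e+01,  1.59351836e-02,
        4.11170242e-05,  4.12323146e-06]), 'ee_pos': array([0.19819196, 0.51282696, 0.23063954]), 'tcp_rot': array([-1.79929875e+02, -3.25642330e-04,  1.58869496e+02]), 'wrist_force': array([ 0.02350639, -0.90843258, -0.13536756]), 'torque': array([-0.00441664, -0.05417369, -0.04174476]), 'grasp_force': 0.0, 'opening': 0.085342565567617} 0.0187
```

View pics/scene0.png

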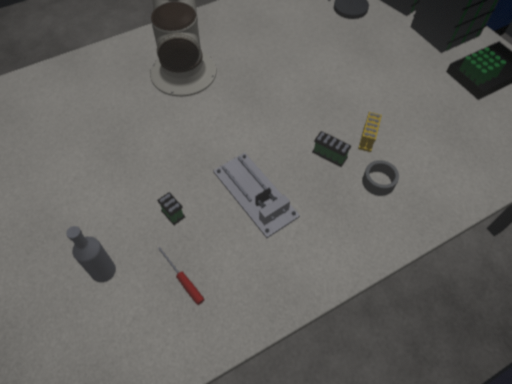

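View pics/top0.png

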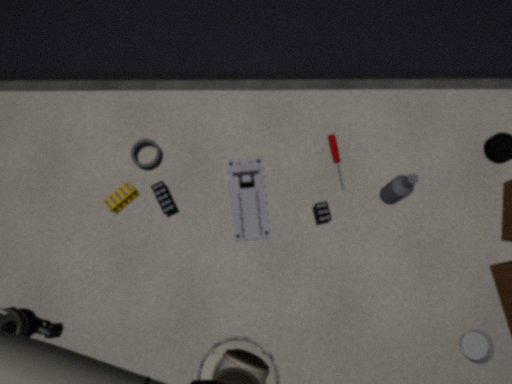

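The scene picture shows the jig in the middle, stop end towards the camera. In the top picture the long green module is at about (165,198), the yellow look-alike at (121,197), the jig at (249,198) and the short module at (321,212).

```bash
cat > h.py <<'E'
import numpy as np, cv2
from scipy.spatial.transform import Rotation as Ro
def cam(c):
    f=192/np.tan(np.radians(c["vfov"]/2))
    return f,c["cx"],c["cy"],np.array(c["xyz"]),Ro.from_euler("xyz",c["attitude"],degrees=True).as_matrix()
def ray(c,uv,z):
    f,cx,cy,p,R=cam(c)
    d=R@np.array([(uv[0]-cx)/f,(uv[1]-cy)/f,1]); return p+d*(z-p[2])/d[2]
def proj(c,P):
    f,cx,cy,p,R=cam(c); q=(np.asarray(P,float)-p)@R
    return np.c_[f*q[:,0]/q[:,2]+cx, f*q[:,1]/q[:,2]+cy]
def pose(x,y,yaw,P):
    a=np.radians(yaw); P=np.asarray(P,float)
    return np.c_[x+P[:,0]*np.cos(a)-P[:,1]*np.sin(a), y+P[:,0]*np.sin(a)+P[:,1]*np.cos(a),P[:,2]]
def box(hx,hy,z): return [[-hx,-hy,z],[hx,-hy,z],[hx,hy,z],[-hx,hy,z]]
E
python3 - <<'E'
from workcell import bot
from h import *
c=bot.camera("top")
for uv,z in [((165,196),.07),((249,198),.012),((232,160),.012),((260,160),.012),((236,237),.012),((268,235),.012)]: print(uv,ray(c,uv,z).round(3))
im=c["img"][150:245,130:280]
cv2.imwrite("pics/top1.png",cv2.convertScaleAbs(cv2.resize(im,None,fx=5.3,fy=5.3,interpolation=cv2.INTER_CUBIC),alpha=1.4))
E
```

```text
(165, 196) [0.574 0.235 0.07 ]
(249, 198) [ 0.578 -0.038  0.012]
(232, 160) [0.711 0.021 0.012]
(260, 160) [ 0.711 -0.075  0.012]
(236, 237) [0.445 0.006 0.012]
(268, 235) [ 0.452 -0.101  0.012]
```

View pics/top1.png

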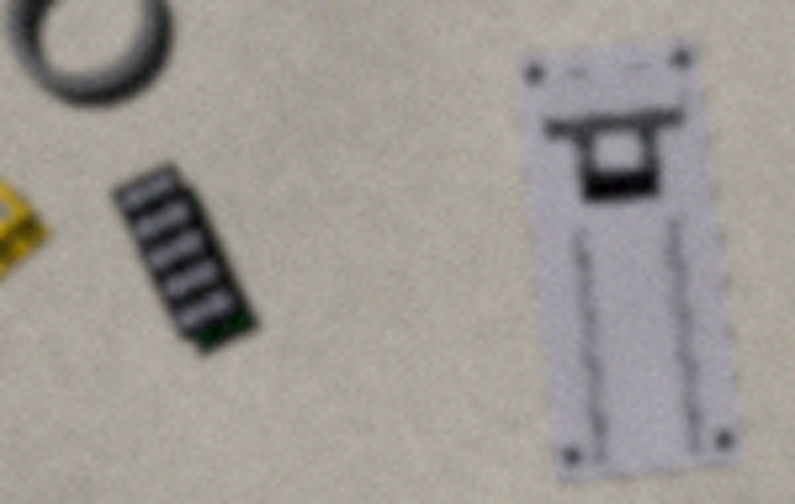

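The enlarged top view shows the module's top corners near (112,188), (175,163), (240,305), (188,338), and the jig plate's corners near (522,53), (695,38), (743,460), (560,480).

Run:
```python
from workcell import bot
from h import *
c=bot.camera("top")
for pts,z in [([(112,188),(175,163),(240,305),(188,338)],.07),([(522,53),(695,38),(743,460),(560,480)],.012)]:
    P=np.array([ray(c,((u+.5)/5.3-.5+130,(v+.5)/5.3-.5+150),z)[:2] for u,v in pts])
    d=(P[0]+P[1]-P[2]-P[3])/2; print(P.round(4).tolist(),P.mean(0).round(4),"len",np.hypot(*d).round(4),"wid",np.hypot(*(P[0]+P[3]-P[1]-P[2])/2).round(4),"yaw",np.degrees(np.arctan2(d[1],d[0])).round(2))
o=bot.get_obs(); print(o["ee_pos"],o["tcp_rot"])
w=bot.camera("wrist"); print(Ro.from_euler("xyz",o["tcp_rot"],degrees=True).inv().apply(w["xyz"]-o["ee_pos"]),w["attitude"],w["vfov"])
```

```text
[[0.6103, 0.2836], [0.626, 0.2452], [0.5366, 0.2018], [0.5163, 0.2328]] [0.5723 0.2408] len 0.1031 wid 0.0391 yaw 27.21
[[0.713, 0.0349], [0.7228, -0.0778], [0.4472, -0.1069], [0.4349, 0.008]] [ 0.5795 -0.0355] len 0.2782 wid 0.1144 yaw 5.78
[0.19820979 0.51288681 0.23084949] [-1.79952531e+02 -2.05279370e-03  1.58868754e+02]
[ 0.07070916  0.00140156 -0.14182239] [1.63999599e+02 3.43524207e-02 6.89008198e+01] 63.082266729000494
```

{"api": "play_rows", "payload": {
  "steps": [
    [[0,0,0,0.125],[0,0,0,0.125],[0,0,0,0.125],[0,0,0,0.125],[0,0,0,0.125]]
  ]
}}

```text
time: 0.67
ee_pos: [0.1982, 0.513, 0.2311]
tcp_rot: [-180.0, 0.0, 122.7]
wrist_force: [0.2, 0.2, -0.8]
opening: 0.0858
grasp_force: 0.0
```

{"api": "play_rows", "payload": {
  "steps": [
    [[0,0,0,0.125],[0,0,0,0.125],[0,0,0,0.125],[0,0,0,0.125],[0,0,0,0.125]]
  ]
}}

```text
time: 1.08
ee_pos: [0.1983, 0.513, 0.2311]
tcp_rot: [-180.0, 0.0, 86.9]
wrist_force: [-0.4, 0.4, -0.1]
opening: 0.0853
grasp_force: 0.0
```

{"api": "play_rows", "payload": {
  "steps": [
    [[0,0,0,0.125],[0,0,0,0.125],[0,0,0,0.125],[0,0,0,0.125],[0,0,0,0.125]]
  ]
}}

```text
time: 1.5
ee_pos: [0.2697, 0.4748, 0.2311]
tcp_rot: [-176.5, 0.4, 58.6]
wrist_force: [0.4, 0.6, 0.3]
opening: 0.0853
grasp_force: 0.0
```

{"api": "play_rows", "payload": {
  "steps": [
    [[0,0,0,0.09],[0,0,0,0.09],[0,0,0,0.09],[0,0,0,0.09],[0,0,0,0.084]]
  ]
}}

```text
time: 1.92
ee_pos: [0.3599, 0.3974, 0.2313]
tcp_rot: [-171.8, 2.9, 43.5]
wrist_force: [-0.5, 0.1, 0.1]
opening: 0.0855
grasp_force: 0.0
```

Run:
```python
from workcell import bot
o=bot.get_obs(); print(o["q"].round(2),o["ee_pos"],o["tcp_rot"])
```

```text
[ 43.49   5.78  10.56  97.7    8.2  179.94] [0.35985098 0.3974447  0.23133812] [-171.79498289    2.90943392   43.54838174]
```

{"api": "play_rows", "payload": {
  "steps": [
    [[0,0,0,-0.125],[0,0,0,-0.125],[0,0,0,-0.125],[0,0,0,-0.125],[0,0,0,-0.125]]
  ]
}}

```text
time: 2.33
ee_pos: [0.359, 0.3983, 0.2314]
tcp_rot: [-171.7, -2.5, 79.5]
wrist_force: [0.0, -0.4, -0.9]
opening: 0.0853
grasp_force: 0.0
```

Turning ran joint 6 into its +180 limit, which tilted the tool. Pushing the opposite way at the -180 limit should undo the tilt by symmetry.

{"api": "play_rows", "payload": {
  "steps": [
    [[0,0,0,-0.125],[0,0,0,-0.125],[0,0,0,-0.125],[0,0,0,-0.125],[0,0,0,-0.125]]
  ]
}}

```text
time: 2.75
ee_pos: [0.3589, 0.3984, 0.2314]
tcp_rot: [-174.7, -6.9, 115.2]
wrist_force: [-0.4, -0.1, 0.5]
opening: 0.0856
grasp_force: 0.0
```

{"api": "play_rows", "payload": {
  "steps": [
    [[0,0,0,-0.125],[0,0,0,-0.125],[0,0,0,-0.125],[0,0,0,-0.125],[0,0,0,-0.125]]
  ]
}}

```text
time: 3.17
ee_pos: [0.3589, 0.3984, 0.2314]
tcp_rot: [-179.7, -8.6, 151.3]
wrist_force: [1.0, 0.5, 0.8]
opening: 0.0852
grasp_force: 0.0
```

{"api": "play_rows", "payload": {
  "steps": [
    [[0,0,0,-0.125],[0,0,0,-0.125],[0,0,0,-0.125],[0,0,0,-0.125],[0,0,0,-0.125]]
  ]
}}

```text
time: 3.58
ee_pos: [0.3589, 0.3984, 0.2314]
tcp_rot: [175.1, -7.2, -172.6]
wrist_force: [-0.1, -0.7, -0.7]
opening: 0.0854
grasp_force: 0.0
```

{"api": "play_rows", "payload": {
  "steps": [
    [[0,0,0,-0.125],[0,0,0,-0.125],[0,0,0,-0.125],[0,0,0,-0.125],[0,0,0,-0.125]]
  ]
}}

```text
time: 4.0
ee_pos: [0.3589, 0.3984, 0.2314]
tcp_rot: [171.9, -3.0, -136.9]
wrist_force: [1.1, 0.3, -0.2]
opening: 0.0855
grasp_force: 0.0
```

{"api": "play_rows", "payload": {
  "steps": [
    [[0,0,0,-0.125],[0,0,0,-0.125],[0,0,0,-0.125],[0,0,0,-0.125],[0,0,0,-0.125]]
  ]
}}

```text
time: 4.42
ee_pos: [0.3589, 0.3984, 0.2314]
tcp_rot: [171.7, 2.3, -101.4]
wrist_force: [0.1, 0.2, -1.0]
opening: 0.0856
grasp_force: 0.0
```

{"api": "play_rows", "payload": {
  "steps": [
    [[0,0,0,-0.125],[0,0,0,-0.125],[0,0,0,-0.125],[0,0,0,-0.125],[0,0,0,-0.125]]
  ]
}}

```text
time: 4.83
ee_pos: [0.3589, 0.3984, 0.2314]
tcp_rot: [174.6, 6.8, -65.8]
wrist_force: [-0.0, 0.0, 0.2]
opening: 0.0852
grasp_force: 0.0
```

{"api": "play_rows", "payload": {
  "steps": [
    [[0,0,0,-0.125],[0,0,0,-0.125],[0,0,0,-0.125],[0,0,0,-0.125],[0,0,0,-0.125]]
  ]
}}

```text
time: 5.25
ee_pos: [0.3589, 0.3984, 0.2313]
tcp_rot: [179.6, 8.6, -29.7]
wrist_force: [-0.9, 0.0, -0.0]
opening: 0.0854
grasp_force: 0.0
```

{"api": "play_rows", "payload": {
  "steps": [
    [[0,0,0,-0.125],[0,0,0,-0.125],[0,0,0,-0.125],[0,0,0,-0.125],[0,0,0,-0.125]]
  ]
}}

```text
time: 5.67
ee_pos: [0.3589, 0.3984, 0.2314]
tcp_rot: [-175.3, 7.2, 6.5]
wrist_force: [-0.3, 0.3, -0.6]
opening: 0.0853
grasp_force: 0.0
```

Run:
```python
from workcell import bot
o=bot.get_obs(); print(o["q"].round(2),o["ee_pos"],o["tcp_rot"])
```

```text
[  43.66    5.77   10.55   97.68    8.16 -142.7 ] [0.35886437 0.39835602 0.23137052] [-175.25032778    7.24496369    6.45242742]
```

{"api": "play_rows", "payload": {
  "steps": [
    [[0,0,0,-0.125],[0,0,0,-0.125],[0,0,0,-0.125],[0,0,0,-0.125],[0,0,0,-0.125]]
  ]
}}

```text
time: 6.08
ee_pos: [0.3589, 0.3984, 0.2314]
tcp_rot: [-171.9, 3.1, 42.2]
wrist_force: [-0.3, -0.9, 0.3]
opening: 0.0857
grasp_force: 0.0
```

{"api": "play_rows", "payload": {
  "steps": [
    [[0,0,0,-0.125],[0,0,0,-0.125],[0,0,0,-0.125],[0,0,0,-0.125],[0,0,0,-0.125]]
  ]
}}

```text
time: 6.5
ee_pos: [0.2287, 0.4876, 0.2311]
tcp_rot: [-178.2, -0.4, 63.9]
wrist_force: [-0.1, 0.4, 0.2]
opening: 0.0854
grasp_force: 0.0
```

Run:
```python
from workcell import bot
o=bot.get_obs(); print(o["q"].round(2),o["ee_pos"],o["tcp_rot"])
```

```text
[  63.94    2.95    7.9    94.53    1.76 -179.94] [0.22868718 0.48764791 0.23110897] [-178.23955096   -0.41813074   63.88590334]
```

{"api": "play_rows", "payload": {
  "steps": [
    [[0,0,0,-0.05],[0,0,0,-0.05],[0,0,0,-0.03],[0,0,0,0],[0,0,0,0]]
  ]
}}

```text
time: 6.92
ee_pos: [0.1982, 0.5005, 0.2312]
tcp_rot: [-179.7, -0.5, 68.2]
wrist_force: [-0.1, -0.1, -0.3]
opening: 0.0854
grasp_force: 0.0
```

Run:
```python
from workcell import bot
o=bot.get_obs(); print(o["q"].round(2),o["ee_pos"],o["tcp_rot"])
```

```text
[  68.23    2.8     7.77   94.43    0.31 -179.94] [0.19823549 0.50046069 0.2312136 ] [-179.68684      -0.53555507   68.16888934]
```

{"api": "play_rows", "payload": {
  "steps": [
    [[0,0,0,-0.03],[0,0,0,0],[0,0,0,0.125],[0,0,0,0.125],[0,0,0,0.125]]
  ]
}}

```text
time: 7.33
ee_pos: [0.1913, 0.5031, 0.2313]
tcp_rot: [-179.8, -0.5, 47.3]
wrist_force: [0.4, 0.4, 0.9]
opening: 0.0851
grasp_force: 0.0
```

{"api": "play_rows", "payload": {
  "steps": [
    [[0,0,0,0.125],[0,0,0,0.125],[0,0,0,0.125],[0,0,0,0.125],[0,0,0,0.125]]
  ]
}}

```text
time: 7.75
ee_pos: [0.1913, 0.5031, 0.2313]
tcp_rot: [-179.6, -0.3, 11.5]
wrist_force: [-0.2, -0.8, 0.5]
opening: 0.0854
grasp_force: 0.0
```

{"api": "play_rows", "payload": {
  "steps": [
    [[0,0,0,0.125],[0,0,0,0.125],[0,0,0,0.125],[0,0,0,0.125],[0,0,0,0.125]]
  ]
}}

```text
time: 8.17
ee_pos: [0.1913, 0.5031, 0.2313]
tcp_rot: [-179.5, -0.0, -24.3]
wrist_force: [0.0, 0.7, -0.0]
opening: 0.0856
grasp_force: 0.0
```

{"api": "play_rows", "payload": {
  "steps": [
    [[0,0,0,0.125],[0,0,0,0.125],[0,0,0,0.125],[0,0,0,0.125],[0,0,0,0.125]]
  ]
}}

```text
time: 8.58
ee_pos: [0.1914, 0.5031, 0.2313]
tcp_rot: [-179.5, 0.3, -60.1]
wrist_force: [0.5, 0.1, -0.6]
opening: 0.0851
grasp_force: 0.0
```

{"api": "play_rows", "payload": {
  "steps": [
    [[0,0,0,0.125],[0,0,0,0.125],[0,0,0,0.125],[0,0,0,0.125],[0,0,0,0.125]]
  ]
}}

```text
time: 9.0
ee_pos: [0.1914, 0.5031, 0.2313]
tcp_rot: [-179.8, 0.5, -95.9]
wrist_force: [-0.2, -1.1, 0.7]
opening: 0.0853
grasp_force: 0.0
```

{"api": "play_rows", "payload": {
  "steps": [
    [[0,0,0,0.125],[0,0,0,0.125],[0,0,0,0.125],[0,0,0,0.125],[0,0,0,0.125]]
  ]
}}

```text
time: 9.42
ee_pos: [0.1914, 0.5031, 0.2313]
tcp_rot: [179.8, 0.5, -131.7]
wrist_force: [-0.4, 0.3, 0.5]
opening: 0.0854
grasp_force: 0.0
```

Run:
```python
from workcell import bot
o=bot.get_obs(); print(o["q"].round(2),o["ee_pos"],o["tcp_rot"])
```

```text
[ 6.920e+01  2.790e+00  7.760e+00  9.442e+01 -4.000e-02  2.095e+01] [0.1913576  0.50309423 0.23125451] [ 179.84393727    0.52711291 -131.74888962]
```

{"api": "play_rows", "payload": {
  "steps": [
    [[0,0,0,0.078],[0,0,0,0.078],[0,0,0,0.078],[0,0,0,0.078],[0,0,0,0.077]]
  ]
}}

```text
time: 9.83
ee_pos: [0.1913, 0.5031, 0.2313]
tcp_rot: [179.7, 0.4, -153.9]
wrist_force: [0.4, 0.4, 0.0]
opening: 0.0852
grasp_force: 0.0
```

{"api": "play_rows", "payload": {
  "steps": [
    [[-0.0152,-0.0269,0,0],[-0.0152,-0.0269,0,0],[-0.0152,-0.0269,0,0],[-0.0152,-0.0269,0,0],[-0.0152,-0.0269,0,0]]
  ]
}}

```text
time: 10.25
ee_pos: [0.3201, 0.4153, 0.2311]
tcp_rot: [179.6, 0.4, -153.7]
wrist_force: [0.2, -0.1, -0.1]
opening: 0.0854
grasp_force: 0.0
```

{"api": "play_rows", "payload": {
  "steps": [
    [[-0.0152,-0.0269,0,0],[-0.0152,-0.0269,0,0],[-0.0152,-0.0269,0,0],[-0.0152,-0.0269,0,0],[-0.0152,-0.0269,0,0]]
  ]
}}

```text
time: 10.67
ee_pos: [0.448, 0.3283, 0.2309]
tcp_rot: [179.6, 0.4, -153.7]
wrist_force: [-0.5, 0.9, -0.5]
opening: 0.0853
grasp_force: 0.0
```

{"api": "play_rows", "payload": {
  "steps": [
    [[-0.0152,-0.0269,0,0],[-0.0152,-0.0269,0,0],[-0.0152,-0.0269,0,0],[-0.0152,-0.0269,0,0],[-0.0152,-0.0269,0,0]]
  ]
}}

```text
time: 11.08
ee_pos: [0.5758, 0.2414, 0.2306]
tcp_rot: [179.7, 0.4, -153.7]
wrist_force: [-0.1, 0.9, 0.1]
opening: 0.0852
grasp_force: 0.0
```

Run:
```python
from workcell import bot
from h import *
o=bot.get_obs(); print(o["q"].round(2),o["ee_pos"],o["tcp_rot"])
c=bot.camera("wrist"); im=c["img"].copy()
for z in (.07,.0):
    cv2.polylines(im,[np.round(proj(c,pose(.573,.241,26,box(.0525,.021,z)))).astype(int)],True,(0,0,255),1)
cv2.imwrite("pics/w0.png",cv2.resize(cv2.convertScaleAbs(im,alpha=1.4),(800,600)))
```

```text
[22.58 15.15 21.62 96.05  0.38 -3.74] [0.57576749 0.2414357  0.23055091] [ 179.65285223    0.43930121 -153.68440449]
```

View pics/w0.png

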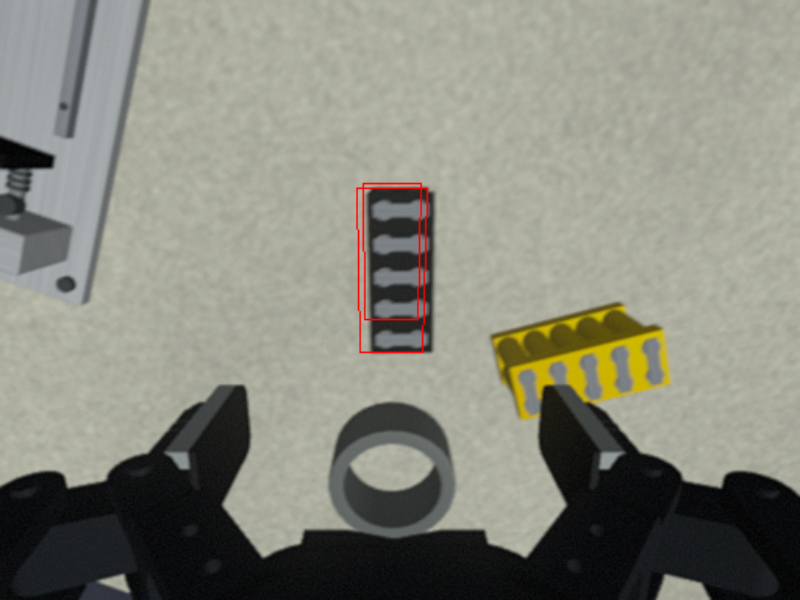

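The wrist picture shows the module's top face with corners near (367,189), (434,190), (433,352), (371,352), with the yellow look-alike about 40 mm to its right. I'll go down with the fingers partly closed to keep clear of it.

Run:
```python
from workcell import bot
from h import *
c=bot.camera("wrist"); o=bot.get_obs()
# refine: green/dark blob edges around module, subpixel on columns/rows of grayscale
g=cv2.GaussianBlur(cv2.cvtColor(c["img"],cv2.COLOR_BGR2GRAY),(3,3),0)
m=(g[105:245,215:300]<75).astype(np.uint8)
m=cv2.morphologyEx(m,cv2.MORPH_CLOSE,np.ones((15,15)))
k=max(cv2.findContours(m,cv2.RETR_EXTERNAL,cv2.CHAIN_APPROX_NONE)[0],key=cv2.contourArea)
r=cv2.minAreaRect(k); print("rect",np.add(r[0],(215,105)),r[1],r[2])
P=np.array([ray(c,(u*.64,v*.64),.07)[:2] for u,v in [(367,189),(434,190),(433,352),(371,352)]])
B=np.array([ray(c,p+np.array([215,105]),.07)[:2] for p in cv2.boxPoints(r)]);print(B.round(4).tolist(),B.mean(0))
d=(P[2]+P[3]-P[0]-P[1])/2
print(P.round(4).tolist(),P.mean(0),np.hypot(*d),np.hypot(*(P[1]+P[2]-P[0]-P[3])/2),np.degrees(np.arctan2(d[1],d[0])))
R=Ro.from_euler("xyz",o["tcp_rot"],degrees=True)
for Q in (P,B): print("tool shift",R.inv().apply(np.r_[Q.mean(0),.0]-o["ee_pos"]), R.as_matrix()[:,2])
```

```text
rect [261.5 170.5] (105.0, 43.0) 90.0
[[0.5317, 0.2051], [0.514, 0.2412], [0.6069, 0.2901], [0.6263, 0.2504]] [0.56973766 0.24672187]
[[0.5363, 0.202], [0.5191, 0.2383], [0.6118, 0.2859], [0.6298, 0.2491]] [0.57422088 0.24382883] 0.10446227125776808 0.04053334508535744 26.95884360153343
tool shift [0.00258476 0.00363964 0.22923831] [ 0.00347868  0.00769306 -0.99996436]
tool shift [0.00533676 0.00821079 0.22924497] [ 0.00347868  0.00769306 -0.99996436]
```

{"api": "play_rows", "payload": {
  "steps": [
    [[0.001,0.001,0,-0.01],[0.001,0.001,0.02,0],[0.001,0.001,0.03,0],[0,0.001,0.03,0],[0,0.001,0.03,0]]
  ],
  "gripper": 0.062,
  "squeeze": 50
}}

```text
time: 11.6
ee_pos: [0.569, 0.2478, 0.1199]
tcp_rot: [179.7, 0.5, -153.0]
wrist_force: [-0.2, 1.9, -0.6]
opening: 0.0618
grasp_force: 0.0
```

Run:
```python
from workcell import bot
from h import *
o=bot.get_obs(); print(o["ee_pos"],o["tcp_rot"],o["opening"])
c=bot.camera("wrist"); im=c["img"].copy()
cv2.imwrite("pics/w1.png",cv2.resize(cv2.convertScaleAbs(im,alpha=1.8),(800,600)))
```

```text
[0.56904114 0.24781324 0.11993759] [ 179.65118324    0.49867053 -152.98204256] 0.061768081299655046
```

View pics/w1.png

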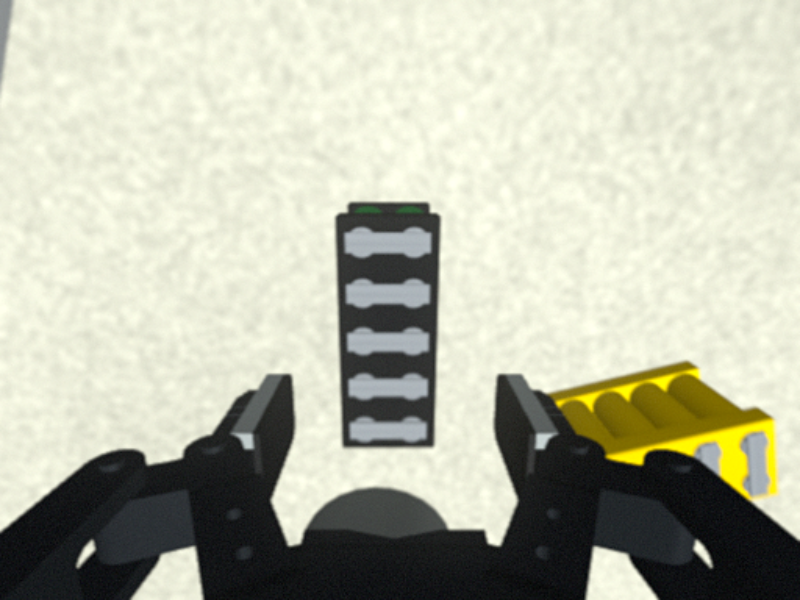

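The fingers straddle the module, whose top face has corners at (337,214), (439,214), (433,446), (343,446). The yellow one stays outside the right finger.

Run:
```python
from workcell import bot
from h import *
c=bot.camera("wrist"); o=bot.get_obs()
P=np.array([ray(c,(u*.64-.2,v*.64-.2),.07)[:2] for u,v in [(337,214),(439,214),(433,446),(343,446)]])
d=(P[2]+P[3]-P[0]-P[1])/2
print(P.mean(0),np.hypot(*d),np.hypot(*(P[1]+P[2]-P[0]-P[3])/2),np.degrees(np.arctan2(d[1],d[0])))
R=Ro.from_euler("xyz",o["tcp_rot"],degrees=True)
print("tool shift",R.inv().apply(np.r_[P.mean(0),.02]-o["ee_pos"]))
```

```text
[0.56420446 0.24517335] 0.09806760344763601 0.038290395570099896 26.864988544571542
tool shift [ 0.00293381 -0.00103167  0.09565054]
```

{"api": "play_rows", "payload": {
  "steps": [
    [[0.001,-0.001,0.024,0],[0.001,0,0.024,0],[0.001,0,0.024,0],[0,0,0.018,0],[0,0,0.008,0]]
  ]
}}

```text
time: 12.12
ee_pos: [0.5673, 0.2461, 0.0221]
tcp_rot: [179.6, 0.4, -153.0]
wrist_force: [0.4, -0.8, -0.5]
opening: 0.062
grasp_force: 0.0
```

{"api": "play_rows", "payload": {
  "steps": [
    [[0,0,0,0],[0,0,0,0],[0,0,0,0],[0,0,0,0],[0,0,0,0]]
  ],
  "gripper": 0.03,
  "squeeze": 60
}}

```text
time: 12.53
ee_pos: [0.5687, 0.2463, 0.0243]
tcp_rot: [179.7, 0.6, -153.0]
wrist_force: [-2.5, 0.6, 4.6]
opening: 0.0413
grasp_force: 62.0
```

{"api": "play_rows", "payload": {
  "steps": [
    [[0,0,0,0],[0,0,0,0],[0,0,0,0],[0,0,0,0],[0,0,0,0]]
  ]
}}

```text
time: 12.95
ee_pos: [0.5687, 0.2463, 0.0243]
tcp_rot: [179.7, 0.6, -153.0]
wrist_force: [-1.9, 0.7, 5.9]
opening: 0.0416
grasp_force: 62.2
```

{"api": "play_rows", "payload": {
  "steps": [
    [[0,0,-0.01,0],[0,0,-0.02,0],[0,0,-0.02,0.12],[0,0,-0.02,0.12],[0,0,-0.01,0.12]]
  ]
}}

```text
time: 13.37
ee_pos: [0.5683, 0.2453, 0.1056]
tcp_rot: [179.5, 0.4, -174.0]
wrist_force: [1.2, 0.1, -4.3]
opening: 0.0415
grasp_force: 61.6
```

{"api": "play_rows", "payload": {
  "steps": [
    [[0.0053,-0.0281,0,0.01],[0.0053,-0.0281,0,0],[0.0053,-0.0281,0,0],[0.0053,-0.0281,0,0],[0.0053,-0.0281,0,0]]
  ]
}}

```text
time: 13.78
ee_pos: [0.5552, 0.1014, 0.1015]
tcp_rot: [179.5, 0.3, -174.2]
wrist_force: [1.0, -0.8, -4.5]
opening: 0.0414
grasp_force: 62.3
```

{"api": "play_rows", "payload": {
  "steps": [
    [[0.0053,-0.0281,0,0],[0.0053,-0.0281,0,0],[0.0053,-0.0281,0,0],[0.0053,-0.0281,0,0],[0.0053,-0.0281,0,0]]
  ]
}}

```text
time: 14.2
ee_pos: [0.5429, -0.0411, 0.1003]
tcp_rot: [179.5, 0.3, -174.2]
wrist_force: [1.1, -0.1, -4.3]
opening: 0.0416
grasp_force: 62.3
```

Run:
```python
from workcell import bot
from h import *
o=bot.get_obs(); print(o["ee_pos"],o["tcp_rot"],o["opening"],o["grasp_force"],o["wrist_force"])
c=bot.camera("wrist"); im=cv2.convertScaleAbs(c["img"],alpha=1.3)
im=cv2.resize(im,(800,600)); cv2.imwrite("pics/w2raw.png",c["img"])
for xs in [(-.130,.150,.06,.012),(-.12,.03,.026,.022),(-.12,.03,.034,.022)]:
    q=[[xs[0],-xs[2],xs[3]],[xs[1],-xs[2],xs[3]],[xs[1],xs[2],xs[3]],[xs[0],xs[2],xs[3]]]
    cv2.polylines(im,[np.round((proj(c,pose(.5696,-.0365,5.8,q))+.2)/.64).astype(int)],True,(0,0,255),1)
cv2.imwrite("pics/w2.png",im)
```

```text
[ 0.5428997  -0.04112352  0.10032154] [ 179.52487597    0.26729098 -174.23989576] 0.04164743426275651 62.31560468673706 [ 1.12134953 -0.12940916 -4.27225191]
```

View pics/w2.png

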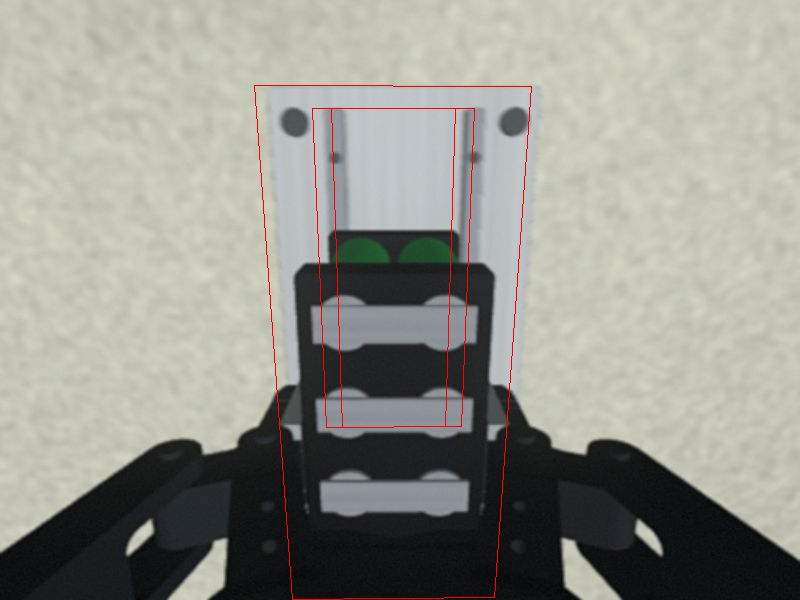

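The module is held level above the channel. The real plate and rails (rail inner edges near (346,110) and (464,110)) lie about 10 px right of my prediction, so I'll refine the jig pose from the rail and plate edges.

Run:
```python
from workcell import bot
from h import *
from scipy.signal import find_peaks
g=cv2.GaussianBlur(cv2.cvtColor(cv2.imread("pics/w2raw.png"),cv2.COLOR_BGR2GRAY),(3,1),0).astype(float)
for r in (64,90,110,130,145):
    d=np.gradient(g[r-3:r+4].mean(0)); p=find_peaks(abs(d),height=2.5)[0]
    print(r,[(int(i),round(d[i],1)) for i in p if 150<i<360])
c=bot.camera("wrist")
for y,z in [(-.06,.012),(-.034,.022),(-.026,.022),(-.026,.012),(.026,.012),(.026,.022),(.034,.022),(.034,.012),(.06,.012)]:
    q=proj(c,pose(.5696,-.0365,5.8,[[-.12,y,z],[-.05,y,z]])); print(y,z,[round(float(np.interp(r,*(q[:,::-1].T[:, np.argsort(q[:,1])])) ) if 0 else float(q[0,0]+(r-q[0,1])*(q[1,0]-q[0,0])/(q[1,1]-q[0,1])),1) for r in (64,90,110,130,145)])
```

```text
64 [(169, np.float64(-3.4))]
90 [(207, np.float64(-8.9)), (218, np.float64(-2.6)), (222, np.float64(10.1)), (295, np.float64(-15.0)), (299, np.float64(7.5)), (309, np.float64(7.3))]
110 [(172, np.float64(-3.5)), (208, np.float64(-8.8)), (222, np.float64(9.2)), (295, np.float64(-14.8)), (299, np.float64(7.4)), (308, np.float64(7.1)), (342, np.float64(3.8))]
130 [(174, np.float64(-3.9)), (209, np.float64(-8.4)), (219, np.float64(-2.8)), (223, np.float64(9.4)), (294, np.float64(-15.4)), (298, np.float64(8.4)), (307, np.float64(7.1))]
145 [(175, np.float64(-3.6)), (210, np.float64(-10.2)), (223, np.float64(7.0)), (290, np.float64(5.3)), (294, np.float64(-13.7)), (297, np.float64(8.2)), (307, np.float64(6.7)), (340, np.float64(3.0))]
-0.06 0.012 [169.1, 171.0, 172.4, 173.8, 174.9]
-0.034 0.022 [205.4, 206.5, 207.3, 208.1, 208.7]
-0.026 0.022 [217.7, 218.5, 219.1, 219.7, 220.2]
-0.026 0.012 [219.1, 219.9, 220.5, 221.1, 221.5]
0.026 0.012 [295.4, 294.5, 293.8, 293.2, 292.7]
0.026 0.022 [297.4, 296.5, 295.8, 295.1, 294.6]
0.034 0.022 [309.7, 308.5, 307.6, 306.7, 306.0]
0.034 0.012 [307.1, 306.0, 305.1, 304.2, 303.6]
0.06 0.012 [345.1, 343.2, 341.7, 340.2, 339.1]
```

```bash
cat > m.py <<'E'
from workcell import bot
from h import *
from scipy.signal import find_peaks
o=bot.get_obs(); print(o["time"],o["ee_pos"],o["tcp_rot"])
c=bot.camera("wrist"); print(c["xyz"],c["attitude"]); c2=bot.camera("wrist");print(c2["xyz"],c2["attitude"]); 
g=cv2.GaussianBlur(cv2.cvtColor(c2["img"],cv2.COLOR_BGR2GRAY),(3,1),0).astype(float)
for r in (90,110,130,145):
    d=np.gradient(g[r-3:r+4].mean(0)); p=find_peaks(abs(d),height=2.5)[0]
    print(r,[(int(i),round(float(d[i]),1)) for i in p if 150<i<360])
for y,z in [(-.06,.012),(-.034,.022),(-.026,.022),(-.026,.012),(.026,.012),(.026,.022),(.034,.022),(.034,.012),(.06,.012)]:
    q=proj(c2,pose(.5696,-.0365,5.8,[[-.12,y,z],[-.05,y,z]])); print(y,z,[round(float(q[0,0]+(r-q[0,1])*(q[1,0]-q[0,0])/(q[1,1]-q[0,1])),1) for r in (90,110,130,145)])
E
python3 m.py
```

```text
14.3 [ 0.54276103 -0.0432272   0.10024868] [ 179.58830699    0.24423785 -174.45765606]
[ 0.47245226 -0.04940257  0.24177052] [163.7503196   -0.40969212  95.57595215]
[ 0.4726846  -0.04794677  0.24173825] [163.73504182  -0.46666137  95.61235523]
90 [(173, -3.9), (176, 4.8), (186, -2.6), (194, 2.9), (200, 2.6), (209, -12.6), (220, -4.1), (223, 16.3), (297, -25.4), (300, 14.2), (311, 8.6), (346, 3.4)]
110 [(175, -5.2), (178, 3.5), (201, 2.6), (210, -15.1), (213, 3.1), (221, -5.5), (224, 16.2), (297, -26.5), (300, 15.8), (311, 8.8), (344, 5.1)]
130 [(176, -5.9), (179, 3.3), (211, -14.4), (214, 2.7), (224, 14.0), (296, -27.4), (299, 16.1), (310, 9.9), (343, 4.4)]
145 [(177, -6.0), (180, 4.2), (212, -18.1), (222, -5.1), (225, 13.5), (291, 7.8), (296, -23.9), (299, 14.4), (309, 9.6), (342, 5.4)]
-0.06 0.012 [165.2, 166.7, 168.3, 169.4]
-0.034 0.022 [200.5, 201.5, 202.4, 203.1]
-0.026 0.022 [212.6, 213.3, 214.0, 214.6]
-0.026 0.012 [214.2, 214.9, 215.6, 216.1]
0.026 0.012 [288.8, 288.3, 287.7, 287.3]
0.026 0.022 [290.6, 290.0, 289.5, 289.0]
0.034 0.022 [302.6, 301.8, 301.0, 300.4]
0.034 0.012 [300.3, 299.5, 298.8, 298.2]
0.06 0.012 [337.5, 336.1, 334.7, 333.7]
```

{"api": "play_rows", "payload": {
  "steps": [
    [[0,0,0,0],[0,0,0,0],[0,0,0,0],[0,0,0,0],[0,0,0,0]]
  ]
}}

```text
time: 14.82
ee_pos: [0.5435, -0.0392, 0.0999]
tcp_rot: [179.5, 0.3, -174.2]
wrist_force: [0.3, 0.4, -3.7]
opening: 0.0415
grasp_force: 62.5
```

```bash
python3 m.py; python3 -c "
from workcell import bot
o=bot.get_obs(); print(o['ee_pos'],o['tcp_rot'])"
```

```text
14.8167 [ 0.54347619 -0.03917425  0.09993516] [ 179.51894323    0.27898772 -174.1891383 ]
[ 0.47311505 -0.04586961  0.24140837] [163.7190534   -0.47542821  95.84464094]
[ 0.47310317 -0.04597281  0.24140628] [163.71825981  -0.47480944  95.8337924 ]
90 [(170, -4.2), (173, 5.5), (197, 2.5), (207, -13.0), (217, -4.1), (220, 16.8), (295, -25.9), (298, 15.2), (309, 10.5)]
110 [(172, -5.4), (175, 4.1), (198, 2.6), (207, -13.9), (210, 2.7), (218, -6.4), (221, 17.3), (294, -27.9), (297, 15.9), (308, 9.9), (342, 6.1)]
130 [(173, -6.5), (176, 3.8), (199, 2.7), (208, -14.2), (211, 2.9), (219, -4.0), (222, 13.7), (293, -25.3), (296, 14.5), (307, 9.4), (340, 3.5)]
145 [(174, -6.3), (177, 4.5), (209, -13.4), (212, -4.1), (219, -5.1), (222, 13.0), (290, 5.4), (293, -23.6), (296, 15.3), (306, 9.4), (339, 4.5)]
-0.06 0.012 [162.3, 163.8, 165.3, 166.5]
-0.034 0.022 [197.6, 198.5, 199.4, 200.1]
-0.026 0.022 [209.6, 210.3, 211.1, 211.6]
-0.026 0.012 [211.4, 212.0, 212.7, 213.2]
0.026 0.012 [286.1, 285.6, 285.0, 284.5]
0.026 0.022 [287.8, 287.2, 286.6, 286.1]
0.034 0.022 [299.8, 299.0, 298.2, 297.6]
0.034 0.012 [297.6, 296.8, 296.1, 295.5]
0.06 0.012 [334.9, 333.5, 332.0, 331.0]
[ 0.54345594 -0.03942138  0.099917  ] [ 179.52252619    0.27973732 -174.21139755]
```

Run:
```python
from workcell import bot
from h import *
from scipy.signal import find_peaks
o=bot.get_obs(); print(o["ee_pos"],o["tcp_rot"])
c=bot.camera("wrist"); R=Ro.from_euler("xyz",o["tcp_rot"],degrees=True)
g=cv2.GaussianBlur(cv2.cvtColor(c["img"],cv2.COLOR_BGR2GRAY),(3,1),0).astype(float)
for r in (152,156,160,185,200,230):
    d=np.gradient(g[r-1:r+2].mean(0)); p=find_peaks(abs(d),height=5)[0]
    print(r,[(int(i),round(float(d[i]),1)) for i in p if 170<i<340])
for u in (210.5,251,292): print("bottom",R.inv().apply(ray(c,(u,149),.0757)-o["ee_pos"]))
# jig fit from edges (row110,row145)
def jl(u,v,z): return ray(c,(u,v),z)[:2]
for v,L in ((90,[(207,-.034,.022),(220,-.026,.012),(295,.026,.012),(309,.034,.022)]),(145,[(209,-.034,.022),(222,-.026,.012),(293,.026,.012),(306,.034,.022)])):
    P=np.array([jl(u,v,z) for u,y,z in L]); print(v,P.mean(0), np.hypot(*(P[3]-P[0])), np.hypot(*(P[2]-P[1])))
d=np.gradient(g[:,230:290].mean(1)); print([(i,round(float(d[i]),1)) for i in range(40,75) if abs(d[i])>2])
```

```text
[ 0.54345594 -0.03942138  0.099917  ] [ 179.52252619    0.27973732 -174.21139755]
152 [(210, -35.0), (295, 23.2), (306, 9.5), (339, 5.7)]
156 [(210, -35.2), (295, 22.8), (306, 9.8)]
160 [(210, -36.0), (247, -6.0), (289, -5.3), (294, 23.8), (306, 9.7)]
185 [(177, -5.2), (188, -36.8), (316, 36.0)]
200 [(178, -6.3), (189, -36.0), (199, 27.2), (305, -27.8), (315, 36.0)]
230 [(180, -5.0), (183, 5.3), (191, -36.3), (313, 36.0)]
bottom [ 0.04808302 -0.02024774  0.02381462]
bottom [0.04807175 0.00114748 0.02399298]
bottom [0.04806031 0.02285352 0.02417393]
90 [ 0.46325002 -0.04123263] 0.06786754749333375 0.05217569522787276
145 [ 0.50028264 -0.03743821] 0.06770498467639019 0.05181591316413812
[(53, -5.3), (55, 3.8)]
```

{"api": "play_rows", "payload": {
  "steps": [
    [[0,0.001,0.004,0],[0,0.001,0.008,0],[0,0.001,0.008,0],[0,0.001,0.008,0],[0,0.001,0.007,0]]
  ]
}}

```text
time: 15.38
ee_pos: [0.5426, -0.0343, 0.0635]
tcp_rot: [179.5, 0.2, -174.2]
wrist_force: [-0.2, -0.4, -5.3]
opening: 0.0418
grasp_force: 62.6
```

{"api": "play_rows", "payload": {
  "steps": [
    [[0,0,0.006,0],[0,0,0.004,0],[0,0,0,0],[0,0,0,0],[0,0,0,0]]
  ]
}}

```text
time: 15.8
ee_pos: [0.5434, -0.0344, 0.0554]
tcp_rot: [179.5, 0.3, -174.2]
wrist_force: [-0.2, -0.3, -4.9]
opening: 0.0414
grasp_force: 62.6
```

Run:
```python
from workcell import bot
from h import *
o=bot.get_obs(); print(o["ee_pos"],o["tcp_rot"],o["wrist_force"])
c=bot.camera("wrist"); cv2.imwrite("pics/w3.png",cv2.resize(cv2.convertScaleAbs(c["img"],alpha=1.3),(800,600)))
```

```text
[ 0.54336875 -0.0344422   0.05538852] [ 179.52888274    0.31684254 -174.24883109] [-0.15192109 -0.3162413  -4.91086592]
```

View pics/w3.png

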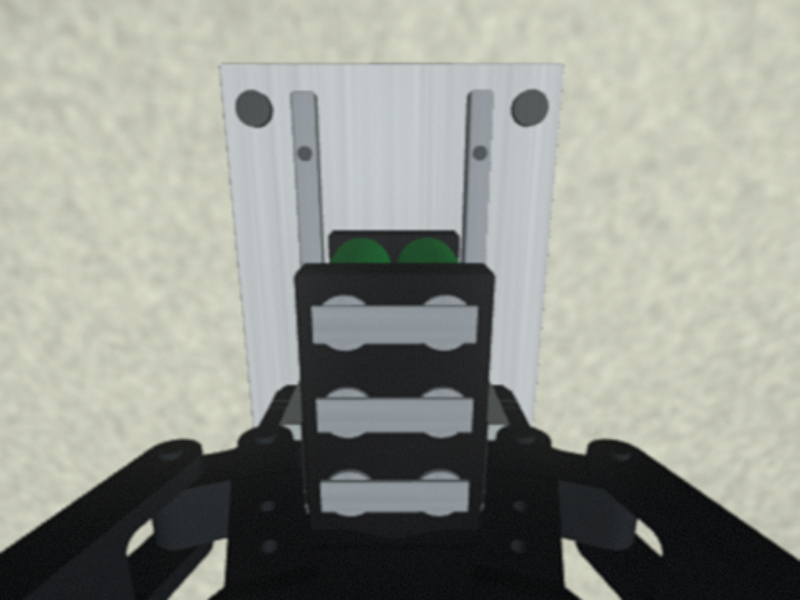

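Centred: the module's lower edge (329–459) sits midway between the rails' inner edges (about 322 and 464). Lowering onto the plate.

{"api": "play_rows", "payload": {
  "steps": [
    [[0,0,0.005,0],[0,0,0.005,0],[0,0,0.004,0],[0,0,0.002,0],[0,0,0.001,0]]
  ]
}}

```text
time: 16.27
ee_pos: [0.5428, -0.0342, 0.0372]
tcp_rot: [179.5, 0.2, -174.2]
wrist_force: [-0.3, 0.1, -4.8]
opening: 0.0415
grasp_force: 62.6
```

{"api": "play_rows", "payload": {
  "steps": [
    [[0,0,0.001,0],[0,0,0.0005,0],[0,0,0,0],[0,0,0,0],[0,0,0,0]]
  ]
}}

```text
time: 16.68
ee_pos: [0.5433, -0.0342, 0.0367]
tcp_rot: [179.5, 0.3, -174.2]
wrist_force: [0.7, -0.2, -4.9]
opening: 0.0412
grasp_force: 62.9
```

{"api": "play_rows", "payload": {
  "steps": [
    [[0,0,0.0005,0],[0,0,0.0005,0],[0,0,0,0],[0,0,0,0],[0,0,0,0]]
  ]
}}

```text
time: 17.1
ee_pos: [0.5433, -0.0342, 0.0363]
tcp_rot: [179.5, 0.3, -174.2]
wrist_force: [-5.3, -0.3, 7.0]
opening: 0.0413
grasp_force: 63.7
```

{"api": "play_rows", "payload": {
  "steps": [
    [[0,0,0,0],[0,0,0,0],[0,0,0,0],[0,0,0,0],[0,0,0,0]]
  ],
  "gripper": 0.05
}}

```text
time: 17.52
ee_pos: [0.5433, -0.0342, 0.0355]
tcp_rot: [179.5, 0.3, -174.2]
wrist_force: [0.3, -0.8, -0.2]
opening: 0.0499
grasp_force: 0.0
```

{"api": "play_rows", "payload": {
  "steps": [
    [[0,0,0,0],[0,0,0,0],[0,0,0,0],[0,0,0,0],[0,0,0,0]]
  ],
  "gripper": 0.03
}}

```text
time: 17.93
ee_pos: [0.5434, -0.0342, 0.0356]
tcp_rot: [179.5, 0.3, -174.2]
wrist_force: [0.5, 0.9, 1.6]
opening: 0.0412
grasp_force: 61.7
```

Run:
```python
from workcell import bot
from h import *
o=bot.get_obs(); print(o["ee_pos"],o["tcp_rot"],o["wrist_force"],o["opening"],o["torque"],o["q"].round(2))
c=bot.camera("scene"); f=proj(c,[[.615,-.03,.05]])[0].astype(int); print(f)
im=c["img"][f[1]-48:f[1]+48,f[0]-64:f[0]+64]
cv2.imwrite("pics/s1.png",cv2.resize(cv2.convertScaleAbs(im,alpha=1.8),(768,576),interpolation=cv2.INTER_CUBIC))
```

```text
[ 0.54335471 -0.03422355  0.03564471] [ 179.52727553    0.3058482  -174.24329384] [0.52965801 0.93599349 1.59691169] 0.041233142401169515 [-0.01499317 -0.04117077 -0.01900335] [ -3.87   4.82 -11.79  73.17   0.52  -9.63]
[260 193]
```

View pics/s1.png

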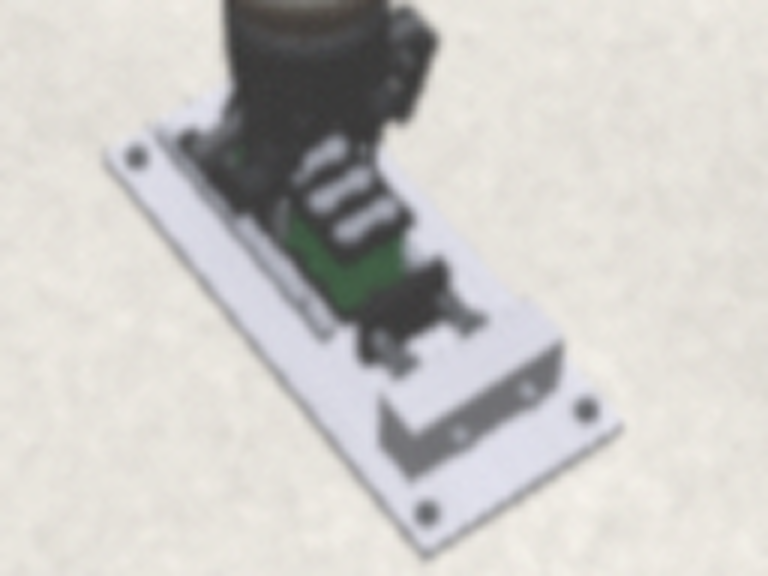

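The module stands in the channel with about a 15 mm gap to the stop plate at (400,310). Now pushing along tool -x.

{"api": "play_rows", "payload": {
  "steps": [
    [[-0.002,0,0,0],[-0.002,0,0,0],[-0.002,0,0,0],[-0.002,0,0,0],[-0.001,0,0,0]]
  ]
}}

```text
time: 18.4
ee_pos: [0.5516, -0.0334, 0.0356]
tcp_rot: [179.5, 0.2, -174.3]
wrist_force: [-6.2, -0.1, 5.7]
opening: 0.0412
grasp_force: 62.1
```

{"api": "play_rows", "payload": {
  "steps": [
    [[-0.001,0,0,0],[-0.001,0,0,0],[0,0,0,0],[0,0,0,0],[0,0,0,0]]
  ]
}}

```text
time: 18.82
ee_pos: [0.5537, -0.0332, 0.0357]
tcp_rot: [179.5, 0.2, -174.3]
wrist_force: [-4.3, -0.6, 4.8]
opening: 0.0413
grasp_force: 62.1
```

{"api": "play_rows", "payload": {
  "steps": [
    [[-0.001,0,0,0],[-0.001,0,0,0],[-0.001,0,0,0],[0,0,0,0],[0,0,0,0]]
  ]
}}

```text
time: 19.23
ee_pos: [0.5567, -0.0329, 0.0356]
tcp_rot: [179.5, 0.2, -174.2]
wrist_force: [-2.7, -0.1, 5.2]
opening: 0.0413
grasp_force: 62.1
```

{"api": "play_rows", "payload": {
  "steps": [
    [[-0.001,0,0,0],[-0.001,0,0,0],[-0.001,0,0,0],[0,0,0,0],[0,0,0,0]]
  ]
}}

```text
time: 19.65
ee_pos: [0.5595, -0.0326, 0.0357]
tcp_rot: [179.5, 0.2, -174.3]
wrist_force: [-5.9, -0.6, 5.1]
opening: 0.0413
grasp_force: 62.1
```

{"api": "play_rows", "payload": {
  "steps": [
    [[-0.001,0,0,0],[-0.001,0,0,0],[-0.001,0,0,0],[0,0,0,0],[0,0,0,0]]
  ]
}}

```text
time: 20.07
ee_pos: [0.5619, -0.0324, 0.0357]
tcp_rot: [179.5, 0.1, -174.3]
wrist_force: [-8.9, -1.5, 7.0]
opening: 0.0411
grasp_force: 62.2
```

{"api": "play_rows", "payload": {
  "steps": [
    [[-0.001,0,0,0],[-0.001,0,0,0],[0,0,0,0],[0,0,0,0],[0,0,0,0]]
  ]
}}

```text
time: 20.48
ee_pos: [0.5637, -0.0322, 0.0357]
tcp_rot: [179.5, 0.1, -174.3]
wrist_force: [-10.4, -1.1, 8.4]
opening: 0.0418
grasp_force: 62.3
```

Run:
```python
from workcell import bot
from h import *
c=bot.camera("scene"); f=proj(c,[[.615,-.03,.05]])[0].astype(int)
im=c["img"][f[1]-48:f[1]+48,f[0]-64:f[0]+64]
cv2.imwrite("pics/s2.png",cv2.resize(cv2.convertScaleAbs(im,alpha=1.8),(768,576),interpolation=cv2.INTER_CUBIC))
```

```text
(no output)
```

View pics/s2.png

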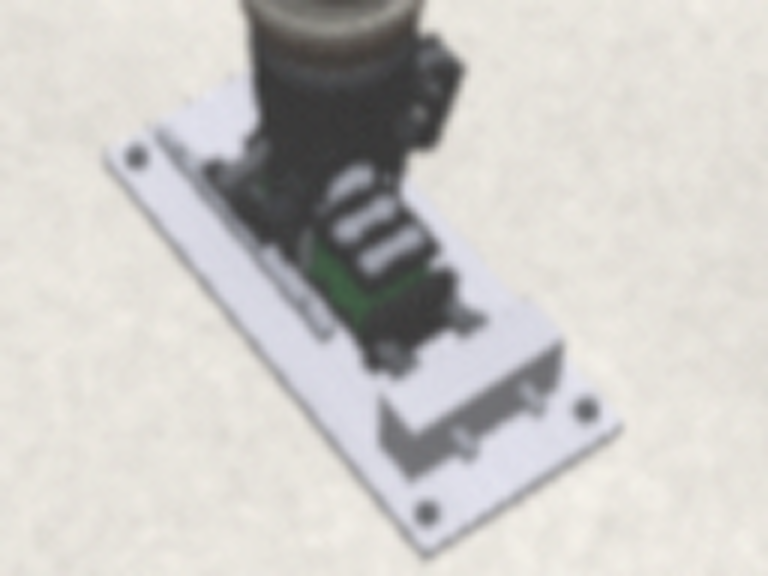

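The module's end now bears flat on the stop plate, and the guide rods behind the bracket (537,402), (468,447) have come out about 6 mm. That agrees with the force slope from contact at x≈0.557, so about 3.5 mm more is needed.

{"api": "play_rows", "payload": {
  "steps": [
    [[-0.001,0,0,0],[-0.001,0,0,0],[-0.001,0,0,0],[-0.0005,0,0,0],[0,0,0,0]]
  ]
}}

```text
time: 20.95
ee_pos: [0.5665, -0.0319, 0.0357]
tcp_rot: [179.5, 0.0, -174.3]
wrist_force: [-14.4, -1.6, 10.5]
opening: 0.0412
grasp_force: 62.5
```

{"api": "play_rows", "payload": {
  "steps": [
    [[0,0,0,0],[0,0,0,0],[0,0,0,0],[0,0,0,0],[0,0,0,0]]
  ]
}}

```text
time: 21.37
ee_pos: [0.5665, -0.0319, 0.0357]
tcp_rot: [179.5, 0.1, -174.3]
wrist_force: [-12.9, -0.9, 10.7]
opening: 0.0413
grasp_force: 62.5
```

Run:
```python
from workcell import bot
from h import *
o=bot.get_obs(); print(o["ee_pos"],o["tcp_rot"],o["wrist_force"],o["time"])
c=bot.camera("scene"); f=proj(c,[[.615,-.03,.05]])[0].astype(int)
im=c["img"][f[1]-48:f[1]+48,f[0]-64:f[0]+64]; g=cv2.resize(cv2.convertScaleAbs(im,alpha=1.8),(768,576),interpolation=cv2.INTER_CUBIC)
old=cv2.imread("pics/s1.png")
cv2.imwrite("pics/s3.png",np.hstack([old[230:500,330:640],g[230:500,330:640]]))
for a in [(.0,0),(.01,0)]: print(proj(c,pose(.570,-.031,5.8,[[.118+a[0],0.02,.037]])))
```

```text
[ 0.56653223 -0.03188448  0.0356781 ] [ 1.79525972e+02  5.12824204e-02 -1.74254820e+02] [-12.93068146  -0.85927709  10.68306312] 21.3667
[[282.27866205 210.04707661]]
[[284.42716745 212.55621283]]
```

View pics/s3.png

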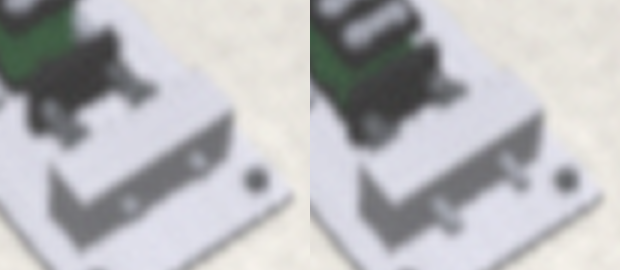

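The stop's rods now stick out about 10 mm further than before (tips moved about 20–25 px at roughly 2 px/mm). This agrees with 9.5 mm from the arm, so I'll hold here.

{"api": "play_rows", "payload": {
  "steps": [
    [[0,0,0,0],[0,0,0,0],[0,0,0,0],[0,0,0,0],[0,0,0,0]]
  ]
}}

```text
time: 21.83
ee_pos: [0.5665, -0.0319, 0.0357]
tcp_rot: [179.5, 0.1, -174.3]
wrist_force: [-14.3, -1.2, 11.0]
opening: 0.0414
grasp_force: 62.5
```

{"api": "play_rows", "payload": {
  "steps": [
    [[0,0,0,0],[0,0,0,0],[0,0,0,0],[0,0,0,0],[0,0,0,0]]
  ]
}}

```text
time: 22.25
ee_pos: [0.5665, -0.0319, 0.0357]
tcp_rot: [179.5, 0.1, -174.3]
wrist_force: [-14.6, -1.1, 9.9]
opening: 0.0414
grasp_force: 62.5
```

{"api": "play_rows", "payload": {
  "steps": [
    [[0,0,0,0],[0,0,0,0],[0,0,0,0],[0,0,0,0],[0,0,0,0]]
  ]
}}

```text
time: 22.67
ee_pos: [0.5665, -0.0319, 0.0357]
tcp_rot: [179.5, 0.1, -174.3]
wrist_force: [-14.7, -1.3, 10.9]
opening: 0.0413
grasp_force: 62.5
```

{"api": "play_rows", "payload": {
  "steps": [
    [[0,0,0,0],[0,0,0,0],[0,0,0,0],[0,0,0,0],[0,0,0,0]]
  ]
}}

```text
time: 23.08
ee_pos: [0.5665, -0.0319, 0.0357]
tcp_rot: [179.5, 0.1, -174.3]
wrist_force: [-14.3, -1.1, 10.6]
opening: 0.0416
grasp_force: 62.5
```

{"api": "play_rows", "payload": {
  "steps": [
    [[0,0,0,0],[0,0,0,0],[0,0,0,0],[0,0,0,0],[0,0,0,0]]
  ]
}}

```text
time: 23.5
ee_pos: [0.5665, -0.0319, 0.0357]
tcp_rot: [179.5, 0.1, -174.3]
wrist_force: [-14.7, -1.3, 10.4]
opening: 0.0419
grasp_force: 62.5
```

{"api": "play_rows", "payload": {
  "steps": [
    [[0,0,0,0],[0,0,0,0],[0,0,0,0],[0,0,0,0],[0,0,0,0]]
  ]
}}

```text
time: 23.92
ee_pos: [0.5665, -0.0319, 0.0357]
tcp_rot: [179.5, 0.0, -174.3]
wrist_force: [-14.0, -1.1, 10.6]
opening: 0.0412
grasp_force: 62.5
```

{"api": "play_rows", "payload": {
  "steps": [
    [[0,0,0,0],[0,0,0,0],[0,0,0,0],[0,0,0,0],[0,0,0,0]]
  ]
}}

```text
time: 24.33
ee_pos: [0.5665, -0.0319, 0.0357]
tcp_rot: [179.5, 0.0, -174.3]
wrist_force: [-14.3, -0.9, 10.2]
opening: 0.0416
grasp_force: 62.5
```

{"api": "play_rows", "payload": {
  "steps": [
    [[0,0,0,0],[0,0,0,0],[0,0,0,0],[0,0,0,0],[0,0,0,0]]
  ]
}}

```text
time: 24.75
ee_pos: [0.5665, -0.0319, 0.0357]
tcp_rot: [179.5, 0.1, -174.3]
wrist_force: [-13.7, -1.7, 9.9]
opening: 0.0415
grasp_force: 62.5
```

{"api": "play_rows", "payload": {
  "steps": [
    [[0,0,0,0],[0,0,0,0],[0,0,0,0],[0,0,0,0],[0,0,0,0]]
  ]
}}

```text
time: 25.17
ee_pos: [0.5665, -0.0319, 0.0357]
tcp_rot: [179.5, 0.0, -174.3]
wrist_force: [-13.5, -2.6, 9.9]
opening: 0.0416
grasp_force: 62.5
```

{"api": "play_rows", "payload": {
  "steps": [
    [[0,0,0,0],[0,0,0,0],[0,0,0,0],[0,0,0,0],[0,0,0,0]]
  ]
}}

```text
time: 25.58
ee_pos: [0.5666, -0.0319, 0.0357]
tcp_rot: [179.5, 0.1, -174.3]
wrist_force: [-14.7, -2.0, 9.8]
opening: 0.0414
grasp_force: 62.5
```

{"api": "play_rows", "payload": {
  "steps": [
    [[0,0,0,0],[0,0,0,0],[0,0,0,0],[0,0,0,0],[0,0,0,0]]
  ]
}}

```text
time: 26.0
ee_pos: [0.5665, -0.0319, 0.0357]
tcp_rot: [179.5, 0.1, -174.3]
wrist_force: [-13.8, -1.3, 9.8]
opening: 0.0413
grasp_force: 62.5
```

{"api": "play_rows", "payload": {
  "steps": [
    [[0,0,0,0],[0,0,0,0],[0,0,0,0],[0,0,0,0],[0,0,0,0]]
  ]
}}

```text
time: 26.42
ee_pos: [0.5665, -0.0319, 0.0357]
tcp_rot: [179.5, 0.1, -174.3]
wrist_force: [-14.2, -1.5, 11.2]
opening: 0.0414
grasp_force: 62.5
```

```bash
python3 -c "
from workcell import bot
print(bot.job_done())"
```

```text
the job is handed in; nothing more can be done
None
```

The job is handed in: the long module stands between the rails, pressed against the stop by an estimated 9.5 mm (about half its travel). The push held steady for 5 s at about 14 N on the wrist, plate friction included, and the arm is still holding it there.

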